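# Tuck the flow meter into its hooded dock

## Robot

A 6-joint arm with a two-finger parallel gripper is mounted at the origin on a cart in front of the work surface, level with it; the furniture and walls round the work are solid. World frame = base frame: x ahead of the robot, y to its left, z up, the work surface at z = 0. Lengths are in mm, angles in rad, forces in N, time in s.
With the tool pointing down it reaches from about 350 to 950 mm from the base axis. Payload 17.4 kg.
Tool frame: the origin (TCP) lies midway between the tips of the shut fingers; the grasp point (between the pads) lies 19 mm behind it (manip.hold_point_z is the distance from the TCP to the grasp point, in mm); z points along the fingers, y is the line along which they close (so a half turn about z gives the same grasp; the last joint's range is limited). The gripper opens to 93 mm and grips with 3 to 60 N. Pads are 15 mm wide; open, the fingers measure 128 mm over their backs; the gripper's body (75 mm by 188 mm) begins 65 mm behind the grasp point.
Start: joints at [-1.222, 0.116, 1.442, -0, 1.584, -0.038], TCP at [254.619, -625.141, 218.646] pointing down, gripper open.
Joint ranges: [-2.83, 2.83], [-0.83, 2.19], [0.07, 2.5], [-1.14, 4.28], [0.01, 3], [-2.97, 2.97]. Speed limits (rad/s): [1.89, 1.89, 2.22, 3.14, 3.14, 3.14].

## Interface

Orientations are given as a rotation vector (axis times angle).
In Python, from rig import status, vision, workorder, nets, manip gives the robot as it stands. The module is installed in compiled form; this text tells all that it offers.
- The arm moves only by the tool send_rows, never from a script. Its argument "series" is a list of rows, each a list of 2 entries, a list of its own where there are three numbers: the shift along the tool's x, y, z in mm, then the turn, a rotation vector about the tool's x, y, z in degrees. A call has 1 to 12 rows; each row is the pose to reach, as a shift and turn from the pose commanded when the call began, along the tool's axes at that moment; what a row does not reach only later rows make up. A row lasts 1/12 s, in which the tool goes at most 41.7 mm and 7.16 degrees, less where a joint would pass 70% of its speed; a pose out of reach is approached as far as the arm can. A call with a gripper value outside its range is refused whole. "fingers" is the closure, from 0 (fully open) to 1 (shut), set as the call begins (left out, the last holds). The fingers move at their own pace and stop on an object; the grip force is fixed at half the most. Time passes only in rows, so rows that repeat a pose let the fingers close. It gives the time, the measured TCP pose, the force, the opening and the grip force at its end, in the units of the state.
- status.state(): the state, without advancing time (a new reading comes with each control period).
- vision.get_image(name): name is "side" or "top"; returns a dict with "frame" (400x640x3 uint8, red, green, blue), "range_z" (400x640 float32, mm along the optical axis (not along the pixel's ray), 0 where there is no reading), "fx", "fy", "cx", "cy" (pixels), "D" ([k1, k2, p1, p2, k3] as OpenCV has them; the pictures are not rectified), "eye" and "attitude" of the camera in the world. Camera axes: x right, y down, z forward; pixel columns grow to the right and rows downward; lengths in mm; the calibration is good to about 2 mm. A picture is of the moment at which its call begins.
- workorder.finish_job(): hands the job in; it is judged then, once.
Trained networks look in a picture, given as the dict that the camera call returned (one of the last four; its "shot" number tells which), for a name from the list of things; names that differ only in an ending like _2 or _b are one class to them, and where a whole thing is asked for, a point or a joint stands for the part that bears it (a point fixed in the world has none). Each returns a list of dicts, best first, with "confidence" (0 to 1); they miss things now and then, are a little off and sometimes report something else, mostly with a low value. They report only what shows in the picture. A call takes as long as a camera call.
- nets.silhouettes(picture, query): "region" (400x640 bool, what is visible of it) and "centre" ([row, column] in pixels, amid what is visible of it).
The state is a dict: "clock": time; "joint_pos": joint angles; "joint_vel": joint speeds; "effort": joint torques, N m; "ee_pos": TCP position; "ee_rot": TCP orientation; "force": force on the tool from outside, world axes, zero at the start; "moment": the same for the moment, N m; "gripper_width": opening from 0.0 (shut) to 1.0 (fully open); "grasp_force": force on a finger pad.
Only numpy, scipy, OpenCV 4.12 (cv2) and the standard library are available. Lean on these libraries where they do the work, as an engineer would, in place of code of your own. Each camera call takes 0.05 s, during which the arm holds its last target. There are 200 camera calls.

## Task

Put the yellow hand flow meter away in the white dock with the blue hood. The opening is too short for it to go in level: tip its display end down, slide that end under the hood that guards it, then lower the knob end until the meter lies flat on the dock floor, lengthwise and right way up, and only then let go. Leave the calculator and the mouse where they are.

Things in the scene. Friction and masses are not known exactly. Their poses are not given: they have to be found in the camera images.
- flow_meter: Yellow hand flow meter, loose, face up: 120 mm long (x), 62 wide (y), body 28 high, upright sides. Black knob 26 mm across, 22 mm from the origin towards -x, its top 38 above the underside; grey display at the +x end. About 0.22 kg, centre of mass near the middle. Origin: centre of the underside; x to the display end, z up out of its face. Grasp across the 62 mm near the middle.
- meter_nose (a point): Centre of the end face at the display end of the flow meter: 60 mm along the meter's +x from its origin, 14 mm above its underside. Axes as the meter's.
- dock: White open-topped box with a blue hood over its +x end, fixed. Outside 162 (x) x 148 (y) mm, floor 6 thick, walls 6; inside x -75..75, y -68..68. The -x end wall and the side walls of the open part rise 30 mm above the inside floor. The hood covers x from +30 on; underside 50, top 56 above the inside floor; closed at its sides. Origin: centre of the underside; x to the hooded end, z up.
- dock_floor (a point): Centre of the inside floor of the dock (6 mm above the bench, x = y = 0 of the dock). Axes as the dock's.
- hood_edge (a point): Middle of the lower free edge of the blue hood, where the opening ends: 30 mm along the dock's +x, 50 mm above the inside floor. Axes as the dock's.
- calculator: A grey pocket calculator, loose bystander, 120 mm (x) x 68 mm (y) x 13 mm. Origin: centre of the underside. Not to be moved.
- mouse: A black computer mouse, loose bystander, 118 mm (x) x 62 mm (y) x 38 mm. Origin: centre of the underside. Not to be moved.

How it is judged:
By the outcome, as a careful person would: the job done as asked, in the order asked, and still so for the second after the job is handed in, with the robot touching nothing.
It also fails if it takes over 48 s, if anything falls off the work surface, if the arm or the gripper's body presses on something with over 40 N, if the wrist force passes 120 N, or if a joint passes its speed limit or range.

## Working session

There is one attempt and no reset: what is moved stays moved. The work goes in short steps, Python scripts to look and compute and a tool call to move; the robot and the scene stay as the last step left them, time stands still between calls to the robot, and variables do not carry over. Pictures are saved under pics/ and viewed, at most 10 in all, crops included, and the job is handed in when it is done.

Besides the shell and the picture viewer there is one more tool, called after "Call:" as name([rows], argument=value, ...), one row to a line, values as JSON. send_rows: Moves the arm, as the interface text tells. Its arguments: {"type":"object","properties":{"series":{"type":"array","items":{"type":"array"}},"fingers":{"type":"number"}},"required":["series"]}

```bash
mkdir -p pics; cat > h.py <<'E'
import numpy as np, cv2
from scipy.spatial.transform import Rotation as R
from rig import status, vision, nets, manip
def att(p):
    a=np.array(p["attitude"],float)
    return a if a.shape==(3,3) else R.from_rotvec(a).as_matrix()
def cloud(p,mask):
    v,u=np.nonzero(mask&(p["range_z"]>0)); z=p["range_z"][v,u]
    K=np.array([[p["fx"],0,p["cx"]],[0,p["fy"],p["cy"]],[0,0,1]])
    n=cv2.undistortPoints(np.stack([u,v],1).astype(float)[:,None],K,np.array(p["D"],float))[:,0]
    c=np.c_[n*z[:,None],z]
    return c@att(p).T+np.array(p["eye"]), u, v
E
python3 - <<'E'
from h import *
for c in("side","top"):
    p=vision.get_image(c); print(c,p["eye"],p["attitude"],p["fx"],p["shot"])
    im=cv2.cvtColor(p["frame"],cv2.COLOR_RGB2BGR); cv2.imwrite(f"pics/{c}0.png",im)
    for q in("flow_meter","dock","calculator","mouse"):
        for r in nets.silhouettes(p,q)[:2]:
            X,u,v=cloud(p,r["region"])
            if len(X)==0: continue
            zt=np.percentile(X[:,2],[5,50,95]); 
            hi=X[X[:,2]>8]
            rect=cv2.minAreaRect(hi[:,:2].astype(np.float32)) if len(hi)>5 else None
            print(q,round(r["confidence"],2),np.round(r["centre"]),len(X),zt.round(),np.round(np.median(X,0)),rect)
s=status.state();print(s, manip.hold_point_z)
E
```

```text
side [  331.30034818 -1043.03668171   875.99726834] [-2.26112967  0.19231316 -0.07033491] 446.0948150066397 1
flow_meter 0.71 [208. 326.] 862 [-0. 24. 31.] [508. -89.  24.] ((510.27996826171875, -73.26298522949219), (67.05580139160156, 117.5785903930664), 79.72212219238281)
dock 0.96 [157. 305.] 1709 [ 2. 20. 61.] [477. 195.  20.] ((481.3323974609375, 200.28402709960938), (163.13027954101562, 161.36343383789062), 82.91590118408203)
calculator 0.77 [298. 339.] 1256 [ 2.  9. 12.] [ 473. -390.    9.] ((474.2876892089844, -385.7364501953125), (119.54116821289062, 69.8858871459961), 4.624833583831787)
mouse 0.95 [244. 341.] 743 [ 2. 23. 35.] [ 505. -236.   23.] ((506.0709533691406, -228.79412841796875), (105.47813415527344, 52.72438430786133), 2.759148120880127)
top [356.70397061 -53.92895785 918.10028401] [-2.19321059  2.13526251 -0.15150664] 372.3500183618106 2
flow_meter 0.95 [186. 319.] 1160 [23. 26. 36.] [507. -72.  26.] ((510.18798828125, -71.60157775878906), (60.07014083862305, 117.7635726928711), 79.30779266357422)
dock 0.75 [192. 210.] 4249 [ 3. 10. 62.] [481. 203.  10.] ((481.25
[... 581 characters left out ...]
6982422)
{'clock': 0.5, 'joint_pos': array([-1.22178652e+00,  1.15989733e-01,  1.44165051e+00,  1.41612834e-05,
        1.58400506e+00, -3.77997953e-02]), 'joint_vel': array([-0.00032727,  0.00132773,  0.00080011, -0.0012973 , -0.00033998,
       -0.00109576]), 'effort': array([-1.34178696e-03, -7.20440555e+01, -6.22348595e+01,  7.78115541e-02,
        1.85548794e-02,  1.99938472e-05]), 'ee_pos': array([ 254.62451539, -625.11610509,  218.62167936]), 'ee_rot': array([-3.08296603e+00, -6.03808129e-01, -9.15628517e-06]), 'force': array([ 0.74640754,  0.2751239 , -0.38993026]), 'moment': array([ 0.02255282,  0.00185712, -0.0352886 ]), 'grasp_force': 0.0, 'gripper_width': 1.0021404022521545} 18.8
```

View pictures.

```bash
python3 - <<'E'
import cv2
a=cv2.imread("pics/top0.png")[120:270,120:420]; b=cv2.imread("pics/side0.png")[110:260,200:500]
import numpy as np
cv2.imwrite("pics/c1.png",np.vstack([cv2.resize(a,(600,300),interpolation=2),cv2.resize(b,(600,300),interpolation=2)]))
E
```

```text
(no output)
```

View pics/c1.png

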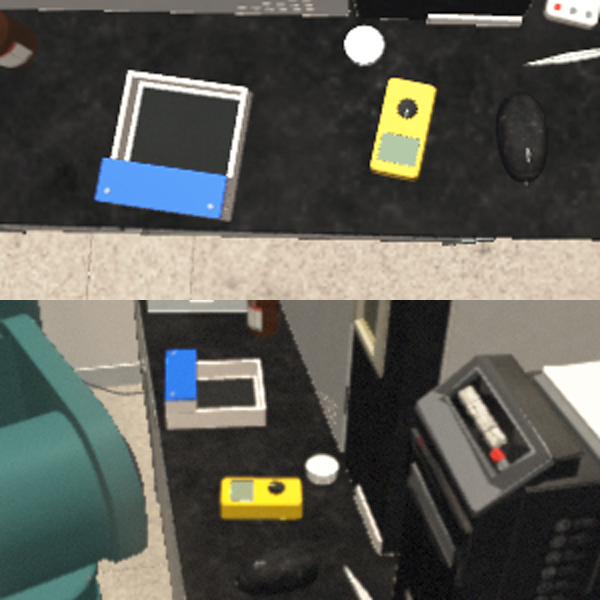

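View pics/top0.png

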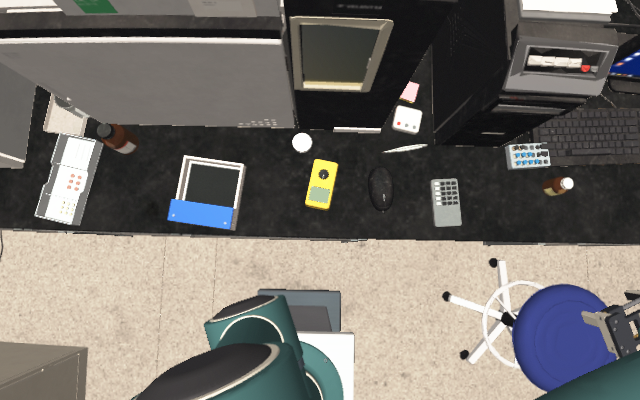

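The view is looking down, with image up = world +x. The meter is at about (320,184), with its display towards the robot and its knob away from it. The dock is at about (210,192), with the hood on the robot side. Both have a heading of about 170°, so the meter can keep its heading and move in +y.

```bash
cat >> h.py <<'E'
def down(phi):
    c,s=np.cos(phi),np.sin(phi); return np.array([[c,s,0],[s,-c,0],[0,0,-1.]])
def rel(p,Rt,p0=None,R0=None):
    s=status.state()
    p0=s["ee_pos"] if p0 is None else p0
    R0=R.from_rotvec(s["ee_rot"]).as_matrix() if R0 is None else R0
    return (R0.T@(np.array(p)-p0)).round(1).tolist(), np.degrees(R.from_matrix(R0.T@Rt).as_rotvec()).round(1).tolist()
PHI_M=np.radians(-10.6); PHI_D=np.radians(-6.63)
M=np.array([510.2,-71.6]); D=np.array([481.3,201.9,6.])
E
python3 - <<'E'
from h import *
c=M+5*np.array([np.cos(PHI_M),np.sin(PHI_M)])
print(c,rel([*c,90],down(PHI_M)))
p=vision.get_image("top")
X,u,v=cloud(p,np.ones((400,640),bool))
for y0 in(-100,0,100,200,300):
    k=(abs(X[:,1]-y0)<50)&(X[:,2]>60)&(X[:,0]>520)&(X[:,0]<900); print(y0,X[k,0].min() if k.any() else None, np.percentile(X[k,2],[5,95]) if k.any() else None)
E
```

```text
[515.11467675 -72.51975675] ([449.7, -413.5, 128.7], [-0.0, -0.0, 32.8])
-100 639.1740381122679 [123.65693477 509.87955754]
0 643.9172195974602 [118.76198283 491.91253026]
100 645.6877674567111 [119.38053292 482.53334343]
200 645.6788718414334 [118.46259981 479.5008782 ]
300 645.7432304377533 [115.58884981 463.97582441]
```

Call:
send_rows([
  [[449.7, -413.5, 20], [0, 0, 32.8]],
  [[449.7, -413.5, 20], [0, 0, 32.8]],
  [[449.7, -413.5, 20], [0, 0, 32.8]],
  [[449.7, -413.5, 20], [0, 0, 32.8]],
  [[449.7, -413.5, 20], [0, 0, 32.8]],
  [[449.7, -413.5, 20], [0, 0, 32.8]],
  [[449.7, -413.5, 20], [0, 0, 32.8]],
  [[449.7, -413.5, 20], [0, 0, 32.8]],
  [[449.7, -413.5, 20], [0, 0, 32.8]],
  [[449.7, -413.5, 20], [0, 0, 32.8]],
  [[449.7, -413.5, 20], [0, 0, 32.8]],
  [[449.7, -413.5, 20], [0, 0, 32.8]],
], fingers=0)

```text
clock: 1.55
ee_pos: [468.0, -171.2, 202.6]
ee_rot: [3.128, -0.291, 0.001]
force: [1.7, 0.9, 0.1]
gripper_width: 1.0
grasp_force: 0.0
```

```bash
python3 - <<'E'
from h import *
c=M+5*np.array([np.cos(PHI_M),np.sin(PHI_M)])
print(status.state()["ee_pos"],rel([*c,90],down(PHI_M)))
E
```

```text
[ 468.03656138 -171.2058005   202.60782409] ([27.9, -105.7, 112.6], [0.0, -0.0, -0.0])
```

Call:
send_rows([
  [[28, -105.7, 60], [0, 0, 0]],
  [[28, -105.7, 60], [0, 0, 0]],
  [[28, -105.7, 60], [0, 0, 0]],
  [[28, -105.7, 112], [0, 0, 0]],
  [[28, -105.7, 112], [0, 0, 0]],
  [[28, -105.7, 112], [0, 0, 0]],
  [[28, -105.7, 112], [0, 0, 0]],
  [[28, -105.7, 112], [0, 0, 0]],
])

```text
clock: 2.22
ee_pos: [515.4, -75.5, 92.6]
ee_rot: [3.128, -0.293, 0.004]
force: [-0.1, -0.9, -0.3]
gripper_width: 1.001
grasp_force: 0.0
```

```bash
python3 - <<'E'
from h import *
c=M+5*np.array([np.cos(PHI_M),np.sin(PHI_M)])
print(status.state()["ee_pos"],rel([*c,4],down(PHI_M)))
for cam in("side","top"):
    p=vision.get_image(cam)
    for r in nets.silhouettes(p,"flow_meter")[:1]:
        X,_,_=cloud(p,r["region"]);X=X[(X[:,2]>8)&(X[:,2]<45)]
        print(r["confidence"],len(X),cv2.minAreaRect(X[:,:2].astype(np.float32)))
    cv2.imwrite(f"pics/{cam}1.png",cv2.cvtColor(p["frame"],cv2.COLOR_RGB2BGR))
E
```

```text
[515.38524873 -75.54252434  92.61421287] ([-1.0, -2.9, 88.6], [0.0, -0.1, -0.1])
0.89 677 ((510.4734191894531, -73.97684478759766), (65.6539306640625, 117.26773071289062), 79.93704986572266)
0.73 595 ((482.8842468261719, -66.59175109863281), (61.08876037597656, 60.355674743652344), 80.87942504882812)
```

Call:
send_rows([
  [[-0.5, -1.5, 30], [0, 0, 0]],
  [[-0.5, -1.5, 55], [0, 0, 0]],
  [[-0.5, -1.5, 70], [0, 0, 0]],
  [[-0.5, -1.5, 80], [0, 0, 0]],
  [[-0.5, -1.5, 88.5], [0, 0, 0]],
  [[-0.5, -1.5, 88.5], [0, 0, 0]],
  [[-0.5, -1.5, 88.5], [0, 0, 0]],
  [[-0.5, -1.5, 88.5], [0, 0, 0]],
])

```text
clock: 3.08
ee_pos: [515.1, -73.1, 2.9]
ee_rot: [3.128, -0.291, 0.002]
force: [-0.4, 0.3, -0.7]
gripper_width: 1.0
grasp_force: 0.0
```

Call:
send_rows([
  [[0, 0, 0], [0, 0, 0]],
  [[0, 0, 0], [0, 0, 0]],
  [[0, 0, 0], [0, 0, 0]],
  [[0, 0, 0], [0, 0, 0]],
  [[0, 0, 0], [0, 0, 0]],
  [[0, 0, 0], [0, 0, 0]],
  [[0, 0, 0], [0, 0, 0]],
  [[0, 0, 0], [0, 0, 0]],
  [[0, 0, 0], [0, 0, 0]],
  [[0, 0, 0], [0, 0, 0]],
  [[0, 0, 0], [0, 0, 0]],
  [[0, 0, 0], [0, 0, 0]],
], fingers=1)

```text
clock: 4.08
ee_pos: [514.6, -72.9, 1.9]
ee_rot: [-3.128, 0.291, -0.0]
force: [-1.7, 0.7, 5.3]
gripper_width: 0.668
grasp_force: 30.0
```

Call:
send_rows([
  [[0, 0, -10], [0, 0, 0]],
  [[0, 0, -30], [0, 0, 0]],
  [[0, 0, -60], [0, 0, 0]],
  [[0, 0, -90], [0, 0, 0]],
  [[0, 0, -120], [0, 0, 0]],
  [[0, 0, -150], [0, 0, 0]],
  [[0, 0, -160], [0, 0, 0]],
  [[0, 0, -160], [0, 0, 0]],
  [[0, 0, -160], [0, 0, 0]],
  [[0, 0, -160], [0, 0, 0]],
])

```text
clock: 4.92
ee_pos: [513.8, -72.8, 159.6]
ee_rot: [-3.128, 0.291, 0.004]
force: [0.5, 0.5, -2.6]
gripper_width: 0.667
grasp_force: 30.0
```

```bash
cat >> h.py <<'E'
S=65.; H=2.  # TCP is S behind the nose along the meter, H above the underside
def dockpose(nx,nz,th):
    """TCP pose with nose bottom at dock x=nx, nz above the floor, meter tipped th deg nose down"""
    t=np.radians(th); x=nx-S*np.cos(t)+H*np.sin(t); z=nz+S*np.sin(t)+H*np.cos(t)
    Rd=down(PHI_D); p=D+Rd[:,0]*-x+np.array([0,0,z])
    return p, Rd@R.from_euler("y",th,degrees=True).as_matrix()
E
python3 - <<'E'
from h import *
s=status.state();print(s["ee_pos"],s["force"],s["gripper_width"])
d=110; t=np.radians(25)
A=dockpose(55-d*np.cos(t),3+d*np.sin(t),25); print(A[0],rel(*A))
p=vision.get_image("side"); cv2.imwrite("pics/side2.png",cv2.resize(cv2.cvtColor(p["frame"],cv2.COLOR_RGB2BGR)[100:260,180:480],(600,320)))
E
```

```text
[513.77865435 -72.76204135 159.63016592] [ 0.54689072  0.54071991 -2.57961056] 0.666929985187466
[583.3714226  190.03577022  84.77081138] ([20.1, -271.1, 74.8], [0.9, 25.1, -3.9])
```

View pics/side2.png

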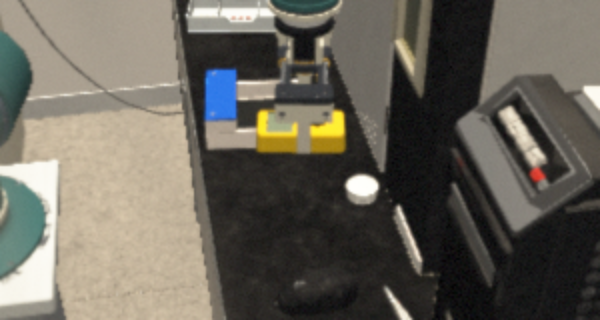

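```bash
python3 - <<'E'
from h import *
d=60; t=np.radians(25)
A=dockpose(55-d*np.cos(t),3+d*np.sin(t),25); A[0][2]+=90; print(A[0],rel(*A))
E
```

```text
[538.35908225 195.26776107 153.63989829] ([-25.3, -268.0, 6.0], [0.9, 25.2, -3.9])
```

Call:
send_rows([
  [[-25, -268, 6], [0.9, 25.2, -3.9]],
  [[-25, -268, 6], [0.9, 25.2, -3.9]],
  [[-25, -268, 6], [0.9, 25.2, -3.9]],
  [[-25, -268, 6], [0.9, 25.2, -3.9]],
  [[-25, -268, 6], [0.9, 25.2, -3.9]],
  [[-25, -268, 6], [0.9, 25.2, -3.9]],
  [[-25, -268, 6], [0.9, 25.2, -3.9]],
  [[-25, -268, 6], [0.9, 25.2, -3.9]],
  [[-25, -268, 6], [0.9, 25.2, -3.9]],
  [[-25, -268, 6], [0.9, 25.2, -3.9]],
  [[-25, -268, 6], [0.9, 25.2, -3.9]],
  [[-25, -268, 6], [0.9, 25.2, -3.9]],
])

```text
clock: 5.97
ee_pos: [539.4, 194.0, 155.5]
ee_rot: [3.036, -0.179, 0.679]
force: [-0.6, -0.4, -2.3]
gripper_width: 0.664
grasp_force: 30.0
```

```bash
python3 - <<'E'
from h import *
s=status.state();print(s["ee_pos"],s["force"],s["gripper_width"])
d=60; t=np.radians(25)
A=dockpose(55-d*np.cos(t),3+d*np.sin(t),25); print(A[0],rel(*A))
for c in("side","top"):
    p=vision.get_image(c); im=cv2.cvtColor(p["frame"],cv2.COLOR_RGB2BGR)
    r=nets.silhouettes(p,"flow_meter")
    if r:
        X,_,_=cloud(p,r[0]["region"]); print(c,r[0]["confidence"],len(X),X.min(0),X.max(0))
    r=nets.silhouettes(p,"dock")
    if c=="side":
        X,_,_=cloud(p,r[0]["region"]);X=X[X[:,2]>20];print("dock",cv2.minAreaRect(X[:,:2].astype(np.float32)))
    cv2.imwrite(f"pics/{c}3.png",cv2.resize(im[100:230,(230 if c=="side" else 130):][:,:200],(800,520)))
E
```

```text
[539.430934   194.00453074 155.52658003] [-0.63643638 -0.36891034 -2.30111606] 0.6641911161028807
[538.35908225 195.26776107  63.63989829] ([-40.2, -1.1, 82.6], [0.0, -0.2, -0.1])
side 0.66 526 [472.36906013 114.67442215  -3.49552543] [657.39485887 508.68725915 221.83744613]
dock ((481.30621337890625, 199.62757873535156), (160.0819091796875, 161.82749938964844), 83.1629638671875)
top 0.71 778 [475.46087792 155.34374942  -3.91947212] [647.88088214 287.76711385 264.45888235]
```

View pics/side3.png

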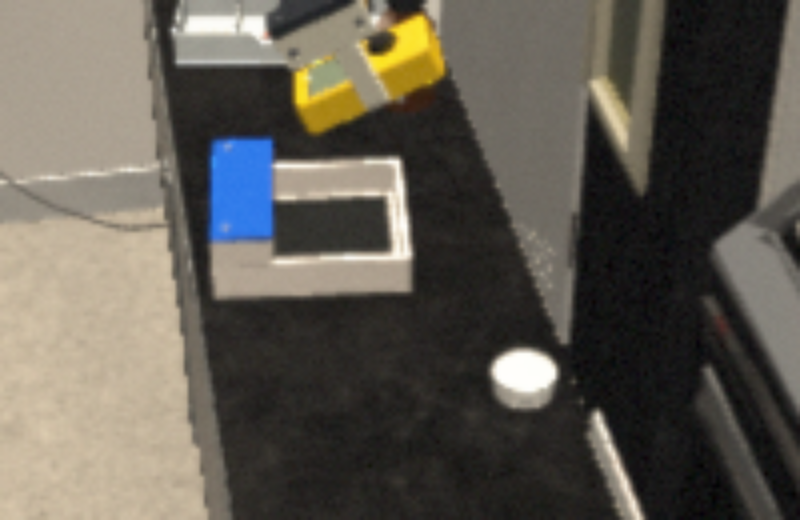

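The meter is held across its middle, nose down towards the hood. The nose is at about (315,125) in the crop and the hood edge at x≈273. Next I lower it into the opening.

Call:
send_rows([
  [[-10, -1, 20], [0, 0, 0]],
  [[-20, -1, 40], [0, 0, 0]],
  [[-30, -1, 60], [0, 0, 0]],
  [[-36, -1, 74], [0, 0, 0]],
  [[-40, -1, 82.5], [0, 0, 0]],
  [[-40, -1, 82.5], [0, 0, 0]],
  [[-40, -1, 82.5], [0, 0, 0]],
  [[-40, -1, 82.5], [0, 0, 0]],
])

```text
clock: 6.93
ee_pos: [539.1, 196.5, 65.5]
ee_rot: [3.037, -0.177, 0.681]
force: [0.3, 0.1, -1.7]
gripper_width: 0.664
grasp_force: 30.0
```

```bash
python3 - <<'E'
from h import *
s=status.state();print(s["ee_pos"],s["force"],s["gripper_width"])
A=dockpose(55,3,25); print(A[0],rel(*A))
for c in("side","top"):
    p=vision.get_image(c); im=cv2.cvtColor(p["frame"],cv2.COLOR_RGB2BGR)
    f=p["frame"].astype(int); y=(f[...,0]>150)&(f[...,1]>120)&(f[...,2]<90)
    X,u,v=cloud(p,y); k=(X[:,0]>380)&(X[:,0]<640)&(abs(X[:,1]-200)<90)&(X[:,2]<200); X=X[k]
    L=(X-D)@down(PHI_D); L[:,0]*=-1; L[:,2]*=-1   # dock frame (x to hood, y, z over floor)
    print(c,len(L),np.percentile(L,[1,50,99],axis=0).round(1).tolist())
    i=L[:,0]>np.percentile(L[:,0],97); print(" nose-most",L[i].mean(0).round(1)); i=L[:,0]<np.percentile(L[:,0],3); print(" tail-most",L[i].mean(0).round(1))
    cv2.imwrite(f"pics/{c}4.png",cv2.resize(im[100:230,(230 if c=="side" else 130):][:,:200],(800,520)))
E
```

```text
[539.069744   196.48839392  65.52920013] [ 0.26823827  0.05311859 -1.70574696] 0.6642655194093632
[484.34427383 201.54615008  38.28280259] ([-61.3, 1.4, 1.2], [-0.0, -0.3, -0.1])
side 349 [[-106.2, -28.2, 35.6], [-69.6, 25.5, 82.6], [5.6, 36.7, 105.2]]
 nose-most [ 5.2  5.6 52.3]
 tail-most [-106.1    5.8   85.4]
top 190 [[-109.1, -30.4, 54.2], [-90.4, 8.0, 97.3], [8.2, 60.1, 175.8]]
 nose-most [ 9.2  2.3 72.5]
 tail-most [-108.9    3.8   82.9]
```

View pics/side4.png

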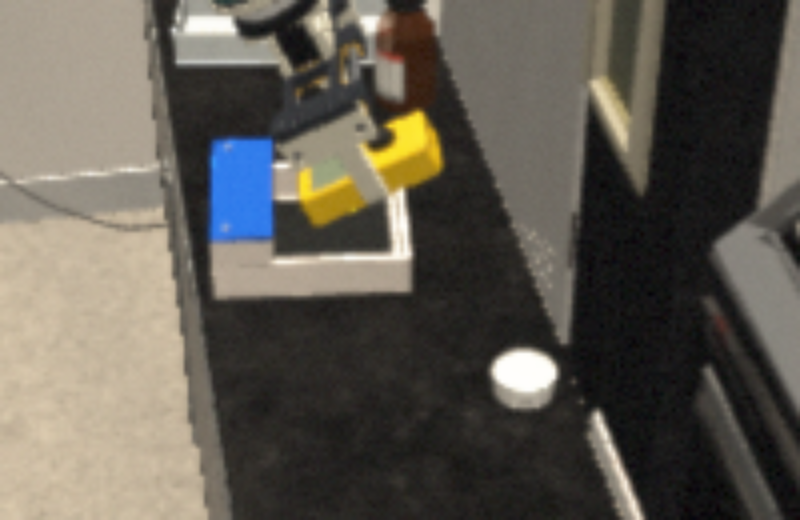

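Nose and tail are within a few mm of the prediction. Next I slide the nose under the hood along the meter's axis.

Call:
send_rows([
  [[-6, 0.5, 0.5], [0, 0, 0]],
  [[-12, 1, 1], [0, 0, 0]],
  [[-18, 1, 1], [0, 0, 0]],
  [[-24, 1, 1], [0, 0, 0]],
  [[-30, 1, 1], [0, 0, 0]],
  [[-36, 1, 1], [0, 0, 0]],
  [[-42, 1, 1], [0, 0, 0]],
  [[-48, 1, 1], [0, 0, 0]],
  [[-54, 1, 1], [0, 0, 0]],
  [[-60, 1, 1], [0, 0, 0]],
  [[-60, 1, 1], [0, 0, 0]],
  [[-60, 1, 1], [0, 0, 0]],
])

```text
clock: 8.03
ee_pos: [484.7, 201.7, 37.6]
ee_rot: [3.037, -0.176, 0.679]
force: [-0.3, 0.3, -2.9]
gripper_width: 0.664
grasp_force: 30.0
```

```bash
python3 - <<'E'
from h import *
s=status.state();print(s["ee_pos"],s["force"],s["gripper_width"])
for th in(20,15,10,5,2,0): print(th,rel(*dockpose(57,2 if th>5 else 1,th)))
p=vision.get_image("side"); im=cv2.cvtColor(p["frame"],cv2.COLOR_RGB2BGR)
cv2.imwrite("pics/side5.png",cv2.resize(im[100:230,230:430],(800,520)))
E
```

```text
[484.67058892 201.66373267  37.62164384] [-0.25068466  0.27629863 -2.93362133] 0.6640775573388457
20 ([-2.3, 0.2, 5.0], [-0.0, -5.2, -0.0])
15 ([-2.9, 0.2, 10.6], [-0.0, -10.2, -0.0])
10 ([-4.0, 0.2, 16.2], [-0.0, -15.2, -0.0])
5 ([-6.0, 0.2, 22.6], [-0.0, -20.2, -0.0])
2 ([-7.1, 0.2, 25.8], [-0.0, -23.2, -0.0])
0 ([-8.0, 0.2, 27.9], [-0.0, -25.2, -0.0])
```

View pics/side5.png

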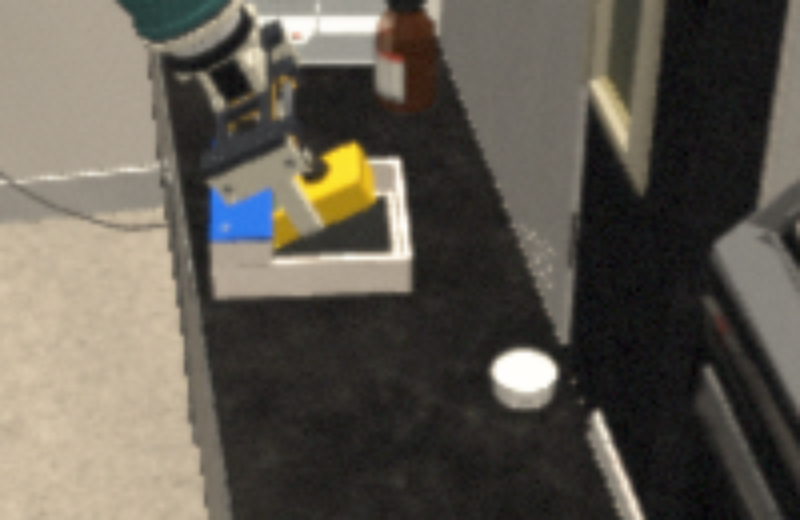

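The nose is under the hood (it disappears at about (275,230)), there is no contact force, and the knob end is raised. Next I lower the knob end in two stages, watching the force.

Call:
send_rows([
  [[-1, 0, 2.5], [0, -2.6, 0]],
  [[-2.3, 0.2, 5], [0, -5.2, 0]],
  [[-2.6, 0.2, 7.8], [0, -7.7, 0]],
  [[-2.9, 0.2, 10.6], [0, -10.2, 0]],
  [[-3.4, 0.2, 13.4], [0, -12.7, 0]],
  [[-4, 0.2, 16.2], [0, -15.2, 0]],
  [[-5, 0.2, 19], [0, -17.7, 0]],
  [[-6, 0.2, 21.6], [0, -20.2, 0]],
  [[-6, 0.2, 21.6], [0, -20.2, 0]],
  [[-6, 0.2, 21.6], [0, -20.2, 0]],
])

```text
clock: 8.92
ee_pos: [489.2, 200.6, 15.4]
ee_rot: [3.128, -0.183, 0.138]
force: [-0.2, -0.0, -2.5]
gripper_width: 0.66
grasp_force: 30.0
```

```bash
python3 - <<'E'
from h import *
s=status.state();print(s["ee_pos"],s["force"],s["moment"],s["gripper_width"])
for th,nz in((3,1),(0,1),(0,0)): print(th,rel(*dockpose(57,nz,th)))
E
```

```text
[489.15689806 200.64313963  15.40008505] [-0.2202681  -0.02376716 -2.49188952] [0.05020112 0.06067469 0.02104062] 0.6603337386219464
3 ([-0.4, -0.3, 3.0], [-0.0, -2.1, -0.1])
0 ([-0.5, -0.3, 6.4], [-0.0, -5.1, -0.1])
0 ([-0.6, -0.3, 7.4], [-0.0, -5.1, -0.1])
```

Call:
send_rows([
  [[-0.2, 0, 1.5], [0, -1.1, 0]],
  [[-0.4, 0, 3], [0, -2.1, 0]],
  [[-0.5, 0, 4.5], [0, -3.6, 0]],
  [[-0.5, 0, 5.7], [0, -5.1, 0]],
  [[-0.5, 0, 6.4], [0, -5.1, 0]],
  [[-0.5, 0, 7], [0, -5.1, 0]],
  [[-0.5, 0, 7], [0, -5.1, 0]],
  [[-0.5, 0, 7], [0, -5.1, 0]],
])

```text
clock: 9.58
ee_pos: [488.6, 200.9, 8.4]
ee_rot: [-3.136, 0.183, 0.002]
force: [0.4, 0.0, -3.2]
gripper_width: 0.663
grasp_force: 30.0
```

```bash
python3 - <<'E'
from h import *
s=status.state();print(s["ee_pos"],s["force"],s["moment"],s["gripper_width"],rel(*dockpose(57,0,0)))
p=vision.get_image("side"); im=cv2.cvtColor(p["frame"],cv2.COLOR_RGB2BGR)
cv2.imwrite("pics/side6.png",cv2.resize(im[100:230,230:430],(800,520)))
E
```

```text
[488.59057289 200.88971631   8.43460114] [ 0.36460356  0.04042494 -3.20665535] [0.03253891 0.01746989 0.03171314] 0.6628350556697415 ([0.6, -0.2, 0.4], [-0.0, 0.1, -0.0])
```

View pics/side6.png

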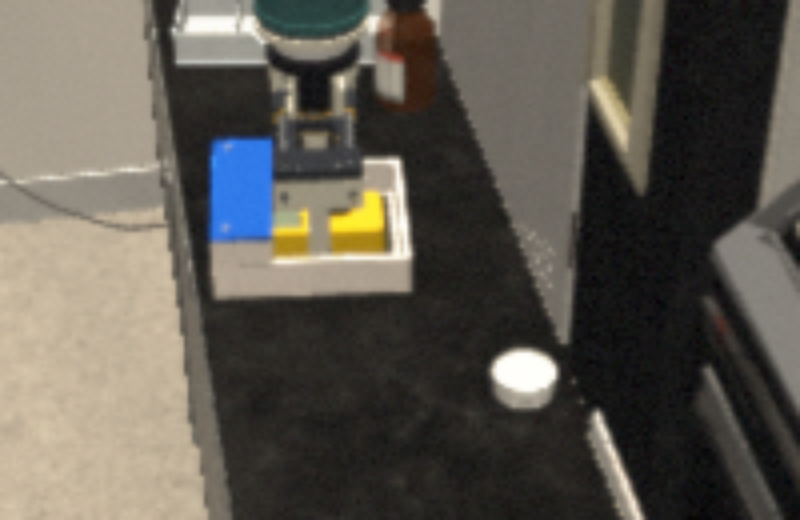

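The meter is level over the floor, with its display end under the hood, but the gripper still carries its weight. I lower a little further until it touches.

Call:
send_rows([
  [[0, 0, 0.4], [0, 0, 0]],
  [[0, 0, 0.8], [0, 0, 0]],
  [[0, 0, 0.8], [0, 0, 0]],
  [[0, 0, 0.8], [0, 0, 0]],
  [[0, 0, 0.8], [0, 0, 0]],
])

```text
clock: 10.05
ee_pos: [488.7, 201.0, 7.9]
ee_rot: [-3.136, 0.183, 0.002]
force: [-1.3, 0.3, 1.5]
gripper_width: 0.663
grasp_force: 30.0
```

Call:
send_rows([
  [[0, 0, 0.4], [0, 0, 0]],
  [[0, 0, 0.4], [0, 0, 0]],
  [[0, 0, 0.4], [0, 0, 0]],
  [[0, 0, 0.4], [0, 0, 0]],
])

```text
clock: 10.38
ee_pos: [488.9, 201.0, 7.9]
ee_rot: [-3.136, 0.183, 0.002]
force: [-5.0, -0.6, 7.0]
gripper_width: 0.663
grasp_force: 30.0
```

Call:
send_rows([
  [[0, 0, 0], [0, 0, 0]],
  [[0, 0, 0], [0, 0, 0]],
  [[0, 0, 0], [0, 0, 0]],
  [[0, 0, 0], [0, 0, 0]],
  [[0, 0, 0], [0, 0, 0]],
  [[0, 0, 0], [0, 0, 0]],
  [[0, 0, 0], [0, 0, 0]],
  [[0, 0, 0], [0, 0, 0]],
], fingers=0.18)

```text
clock: 11.05
ee_pos: [488.7, 200.9, 7.3]
ee_rot: [-3.136, 0.183, 0.002]
force: [0.1, -0.2, 0.2]
gripper_width: 0.819
grasp_force: 0.0
```

Released: 76 mm opening, no force. Next I retract straight up.

Call:
send_rows([
  [[0, 0, -5], [0, 0, 0]],
  [[0, 0, -15], [0, 0, 0]],
  [[0, 0, -30], [0, 0, 0]],
  [[0, 0, -55], [0, 0, 0]],
  [[0, 0, -85], [0, 0, 0]],
  [[0, 0, -120], [0, 0, 0]],
  [[0, 0, -155], [0, 0, 0]],
  [[0, 0, -190], [0, 0, 0]],
  [[0, -40, -210], [0, 0, 0]],
  [[0, -80, -210], [0, 0, 0]],
  [[0, -120, -210], [0, 0, 0]],
  [[0, -120, -210], [0, 0, 0]],
])

```text
clock: 12.05
ee_pos: [502.8, 324.9, 218.1]
ee_rot: [-3.134, 0.178, 0.002]
force: [1.1, 0.5, 0.0]
gripper_width: 0.82
grasp_force: 0.0
```

```bash
python3 - <<'E'
from h import *
s=status.state();print(s["clock"],s["ee_pos"],s["force"])
out=[]
for c in("side","top"):
    p=vision.get_image(c); im=cv2.cvtColor(p["frame"],cv2.COLOR_RGB2BGR)
    for q in("flow_meter","calculator","mouse"):
        r=nets.silhouettes(p,q)
        if not r: print(c,q,None); continue
        X,_,_=cloud(p,r[0]["region"]);X=X[X[:,2]>8]; print(c,q,round(r[0]["confidence"],2),cv2.minAreaRect(X[:,:2].astype(np.float32)),np.percentile(X[:,2],[50,99]))
    out.append(cv2.resize(im[110:240,(230 if c=="side" else 130):][:,:250],(550,286)))
cv2.imwrite("pics/end.png",np.vstack(out))
E
```

```text
12.05 [502.82618246 324.90416087 218.13803846] [1.09801204 0.54892657 0.04268306]
side flow_meter 0.59 ((500.0149841308594, 213.033447265625), (100.85403442382812, 94.3818359375), 82.90885162353516) [30.39813013 43.53434783]
side calculator 0.91 ((474.2554931640625, -385.66339111328125), (119.10220336914062, 68.74351501464844), 3.6395461559295654) [ 9.79671886 13.96180631]
side mouse 0.77 ((504.20751953125, -226.81666564941406), (103.8550033569336, 52.34355926513672), 4.999050140380859) [26.39520645 37.08931545]
top flow_meter 0.93 ((498.52490234375, 197.51937866210938), (61.347469329833984, 91.00288391113281), 84.11029815673828) [32.16631403 44.41396022]
top calculator 0.8 ((475.3764343261719, -382.8760986328125), (120.79379272460938, 69.61388397216797), 4.418803691864014) [10.70268196 15.05151407]
top mouse 0.72 ((505.34490966796875, -219.75543212890625), (104.33975219726562, 59.143768310546875), 3.1382741928100586) [29.30968453 38.1604839 ]
```

View pics/end.png

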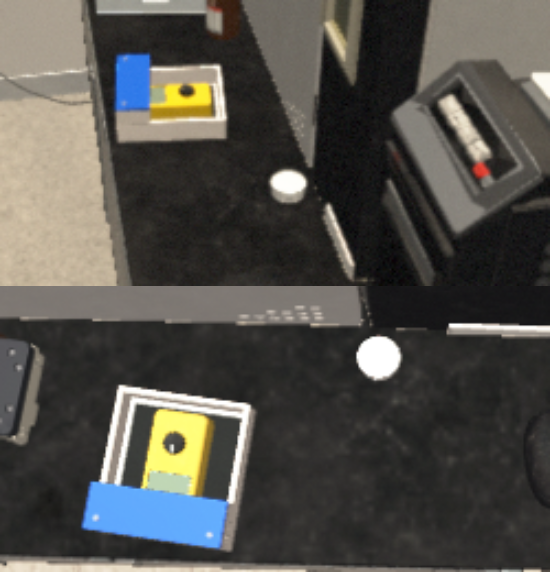

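The meter lies flat and lengthwise, face up, with its display end under the hood. The heights fit: the body top should be at 34 and the knob at 44. The calculator and mouse have not moved.

```bash
python3 -c "
from rig import workorder; print(workorder.finish_job())"
```

```text
the job is handed in; nothing more can be done
None
```

The flow meter lies flat, lengthwise and face up in the dock with its display end under the hood, let go only once it was down; the calculator and mouse were not moved, and the job was handed in at about 12 s.

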